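# Change the batch in a UV curing box

### The job

Change the batch in the UV curing box: lift its amber cover right up, stand every cured blue drum shell upright in the white tray, and slide every red drum shell fully down over a free spindle. Then lower the cover gently onto its stop and, only once it is shut, press the green start button fully down and let go. Leave the other things on the bench alone.

Things in the scene. Friction and masses are not known exactly. Their poses are not given: they have to be found in the camera images.
- curing_box: white UV curing box under a hinged cover, fixed, 306 wide (y), 212 deep (x). Origin on the bench under the middle spindle; x points from the front (handle) side to the hinge, y left along the spindle row. Side walls (inner faces y = +-145) and back wall (x = 104) are 85 high, front wall (x = -88 to -82) 60 high. Three upright aluminium spindles at y = +85, 0, -85; mm
- spindle0 (a point): seat of the left spindle: centre of the flat 52-diameter flange on which a shell rests when fully home, 22 above the bench. The spindle is 34.5 in diameter, straight for 43 above this point, then tapers to 22 at its top, 52 above this point (6 above a seated shell); mm
- spindle1 (a point): seat of the middle spindle: centre of the flat 52-diameter flange on which a shell rests when fully home, 22 above the bench. The spindle is 34.5 in diameter, straight for 43 above this point, then tapers to 22 at its top, 52 above this point (6 above a seated shell); mm
- spindle2 (a point): seat of the right spindle: centre of the flat 52-diameter flange on which a shell rests when fully home, 22 above the bench. The spindle is 34.5 in diameter, straight for 43 above this point, then tapers to 22 at its top, 52 above this point (6 above a seated shell); mm
- cover (a joint): see-through amber cover of the curing box, 190 x 306 x 6, hinged along the back; 0 = down on its stop, 1.6 = upright against its back stop; rad, grows as it is raised. Stiff hinges hold it at any angle; moving it takes about 1 to 5 N at the handle. A 22 skirt hangs from its front edge; mm
- cover_handle (a point): middle of the cover's black bar handle: 12 diameter, 120 long, parallel to the hinge, in the plane of the cover and 37 ahead of its front edge; 227 from the hinge line. With the cover down it is 88 above the bench. A gripper holding it may stay pointing down while the bar turns between the fingers; mm
- cover_hinge (a point): middle of the cover's hinge line, which runs along the curing box's y axis, 100 behind the spindle row and 85 above the bench. At cover angle a the handle lies 227 cos(a) - 3 sin(a) ahead of it (towards the front) and 227 sin(a) + 3 cos(a) above it; mm
- start (a joint): green start button on top of the control pod; m, 0 = out, grows as it is pressed, 0.006 = fully down, which takes 5 N; springs back; mm
- start_top (a point): centre of the start button's top face (30 diameter), 72 above the bench; pressed straight down. The grey control pod is 50 high and adjoins the curing box's right-hand wall (x -90 to 60, y -154 to -214 in the box's frame); mm
- tray: white open tray for cured shells, 220 (its x) by 140 (its y), walls 4 thick and 18 high, floor 4 thick, fixed to the bench; origin: centre of its underside. It stands to the left or to the right of the curing box; mm
- red0: printed drum shell, red with white rims and a pale stripe, still to be cured (touch-dry): tube open at both ends, 46 outer diameter, 37 bore, 46 tall, 40 g, starts standing upright; origin: centre of its underside, z up its axis. It stands on the thin green mat at the other side of the curing box. Two or three are there; mm
- red1: printed drum shell, red with white rims and a pale stripe, still to be cured (touch-dry): tube open at both ends, 46 outer diameter, 37 bore, 46 tall, 40 g, starts standing upright; origin: centre of its underside, z up its axis. It stands on the thin green mat at the other side of the curing box. Two or three are there; mm
- red2: printed drum shell, red with white rims and a pale stripe, still to be cured (touch-dry): tube open at both ends, 46 outer diameter, 37 bore, 46 tall, 40 g, starts standing upright; origin: centre of its underside, z up its axis. It stands on the thin green mat at the other side of the curing box. Two or three are there; mm
- blue0: cured drum shell, blue with white rims and a pale stripe: tube open at both ends, 46 outer diameter, 37 bore, 46 tall, 40 g, starts standing upright; origin: centre of its underside, z up its axis. It sits on a spindle of the curing box at the start. One or two are there; mm
- blue1: cured drum shell, blue with white rims and a pale stripe: tube open at both ends, 46 outer diameter, 37 bore, 46 tall, 40 g, starts standing upright; origin: centre of its underside, z up its axis. It sits on a spindle of the curing box at the start. One or two are there; mm
- blue2: cured drum shell, blue with white rims and a pale stripe: tube open at both ends, 46 outer diameter, 37 bore, 46 tall, 40 g, starts standing upright; origin: centre of its underside, z up its axis. It sits on a spindle of the curing box at the start. One or two are there; mm
- tin_disc: bystander: tin end disc, 38 diameter, 5 thick, lying on the bench; mm
- split_ring: bystander: steel key ring, 32 outer diameter, 5 thick, lying on the bench; mm
- leather_cap: bystander: magenta padded drumhead cap, 38 diameter, 13 high, on the bench beyond the green mat; mm
- tape_roll: bystander: roll of paper tape, 84 diameter, 19 high, behind the curing box; mm
- glue_bottle: bystander: white bottle with orange cap, 44 diameter, 110 high, behind the curing box; mm
- screwdriver: bystander: screwdriver, 170 long, lying on the bench in front of the curing box; mm
- maraca_fob: bystander: small red maraca key fob with a wooden stick, behind the curing box; mm

How it is judged:
By the outcome, as a careful person would: the job done as asked, in the order asked, and still so for the second after the job is handed in, with the robot touching nothing.
Of red0, red1, red2 only 2 to 3 are there at a start; the rules pass over those that are not, and their reading is None.
Of blue0, blue1, blue2 only 1 to 2 are there at a start; the rules pass over those that are not, and their reading is None.
At some moment in a run one of red0, red1, red2 may be knocked a few centimetres aside while the robot is not near it.
It also fails if it takes over 210 s, if anything falls off the work surface, if the arm or the gripper's body presses on something with over 40 N, if the wrist force passes 120 N, or if a joint passes its speed limit or range.

### The arm

A 6-joint arm with a two-finger parallel gripper is mounted at the origin on the work surface. World frame = base frame: x ahead of the robot, y to its left, z up, the work surface at z = 0. Lengths are in m, angles in degrees, forces in N, time in s.
With the tool pointing down it reaches from about 0.3 to 0.75 m from the base axis. Payload 8.5 kg.
Tool frame: the origin (TCP) lies midway between the tips of the shut fingers; the grasp point (between the pads) lies 19 mm behind it; z points along the fingers, y is the line along which they close (so a half turn about z gives the same grasp; the last joint's range is limited). The gripper opens to 85 mm and grips with 20 to 120 N. Pads are 22 mm wide; open, the fingers measure 114 mm over their backs; the gripper's body (76 mm by 85 mm) begins 54 mm behind the grasp point. The pads swing forward as they close: fully open they stand 13 mm farther back than shut.
Start: joints at [-76.736, 21.807, 74.336, -0, 83.858, -12.336], TCP at [0.238, -0.496, 0.231] pointing down, gripper open.
Joint ranges: [-178.18, 178.18], [-50.72, 133.34], [12.68, 142.11], [-81.47, 261.47], [9.98, 163.14], [-165.26, 165.26]. Speed limits (degrees/s): [136.94, 136.94, 180, 180, 180, 180].

### API

Orientations are given as a 3x3 rotation matrix whose columns are the frame's x, y, z axes.
In Python, from rig import observe, optics, order, spotter gives the robot as it stands.
- The arm moves only by the tool move_arm, never from a script. Its argument "series" is text: rows parted by semicolons, each of 5 numbers parted by spaces: the shift along the tool's x, y, z in cm, then the turn about the tool's z in degrees, then the opening, from -1 (shut) to 1 (fully open). A call has 1 to 8 rows; each row is the pose to reach, as a shift and turn from the pose commanded when the call began, along the tool's axes at that moment; what a row does not reach only later rows make up. A row lasts 1/8 s, in which the tool goes at most 62.5 mm and 10.7 degrees, less where a joint would pass 70% of its speed; a pose out of reach is approached as far as the arm can. A call with a gripper value outside its range is refused whole. The fingers move at their own pace and stop on an object; "force" is the grip in N (left out, the last holds). Time passes only in rows, so rows that repeat a pose let the fingers close. It gives the time, the measured TCP pose, the force, the opening and the grip force at its end, in the units of the state.
- observe(): the state, without advancing time (a new reading comes with each control period).
- optics.get_image(name): name is "scene" or "top" or "wrist"; returns a dict with "pixels" (384x512x3 uint8, blue, green, red), "camera_matrix" (3x3 intrinsics, pixels), "rvec" (rotation vector, rad) and "tvec" (3), from world to camera coordinates, as OpenCV has them. Camera axes: x right, y down, z forward; pixel columns grow to the right and rows downward; lengths in m; the calibration is good to about 2 mm. A picture is of the moment at which its call begins. There is no depth.
- order.close_job(): hands the job in; it is judged then, once.
Trained networks look in the newest picture that a camera, given by its name, has taken for a name from the list of things; names that differ only in an ending like _2 or _b are one class to them, and where a whole thing is asked for, a point or a joint stands for the part that bears it (a point fixed in the world has none). Each returns a list of dicts, best first, with "score" (0 to 1); they miss things now and then, are a little off and sometimes report something else, mostly with a low value. They report only what shows in the picture. A call takes as long as a camera call.
- spotter.find_in(thing, camera): "point" ([x, y, z] in m, in world coordinates, good to about 4 mm: the middle of the surface that is visible of it).
- spotter.cut_out(thing, camera): "pixels" (384x512 bool, what is visible of it).
- spotter.mark_of(thing, camera): "point" ([x, y, z] in m, in world coordinates, good to about 4 mm: a listed point, or the origin of a listed thing).
The state is a dict: "time_s": time; "q": joint angles; "qvel": joint speeds; "joint_efforts": joint torques, N m; "position": TCP position; "tool_rot": TCP orientation; "ft_force": force on the tool from outside, world axes, zero at the start; "wrist_torque": the same for the moment, N m; "grip_width": finger opening in m; "gripper_force": force on a finger pad.
Only numpy, scipy, OpenCV 4.12 (cv2) and the standard library are available. Lean on these libraries where they do the work, as an engineer would, in place of code of your own. Each camera call takes 0.05 s, during which the arm holds its last target. There are 200 camera calls.

## Working session

There is one attempt and no reset: what is moved stays moved. The work goes in short steps, Python scripts to look and compute and a tool call to move; the robot and the scene stay as the last step left them, time stands still between calls to the robot, and variables do not carry over. Pictures are saved under pics/ and viewed, at most 14 in all, crops included, and the job is handed in when it is done.

Besides the shell and the picture viewer there is one more tool, called after "Call:" in YAML: its name, and indented under it one key for each argument. move_arm: Moves the arm, as the interface text tells. Its arguments: {"type":"object","properties":{"series":{"type":"string"},"force":{"type":"number"}},"required":["series"]}

```bash
ls; mkdir -p pics; cat > h.py <<'E'
import numpy as np, cv2
from rig import observe, optics, order, spotter
def snap(cam,fn=None):
    im=optics.get_image(cam)
    if fn: cv2.imwrite('pics/'+fn,im['pixels'])
    return im
def P(im):
    R=cv2.Rodrigues(np.array(im['rvec'],float))[0]; return R,np.array(im['tvec'],float).ravel(),np.array(im['camera_matrix'])
def proj(im,X): return cv2.projectPoints(np.atleast_2d(np.array(X,float)),np.array(im['rvec'],float),np.array(im['tvec'],float),np.array(im['camera_matrix']),None)[0].reshape(-1,2)
def onplane(im,uv,z):
    R,t,K=P(im); c=-R.T@t; d=R.T@np.linalg.inv(K)@np.array([uv[0],uv[1],1.]); return c+d*(z-c[2])/d[2]
def tri(ims,uvs):
    A=[];b=[]
    for im,uv in zip(ims,uvs):
        R,t,K=P(im); c=-R.T@t; d=R.T@np.linalg.inv(K)@np.array([uv[0],uv[1],1.]); d/=np.linalg.norm(d)
        M=np.eye(3)-np.outer(d,d); A.append(M); b.append(M@c)
    return np.linalg.lstsq(np.vstack(A),np.hstack(b),rcond=None)[0]
def rel(target,yaw_y=None):
    "tool-frame shift in cm from measured pose"
    s=observe(); R=np.array(s['tool_rot']); return (R.T@(np.array(target)-np.array(s['position']))*100).round(2)
E
python3 - <<'E'
from h import *
np.set_printoptions(precision=4,suppress=True)
s=observe(); print(s['time_s'],s['position'],np.array(s['tool_rot']))
for c in ('scene','top'):
    im=snap(c,c+'0.png'); R,t,K=P(im); print(c,-R.T@t)
    for n in ['cover_handle','cover_hinge','spindle0','spindle1','spindle2','start_top','tray','red0','blue0','curing_box']:
        print(n,[(np.array(r['point']).round(4).tolist(),round(r['score'],2)) for r in spotter.mark_of(n,c)][:5])
E
```

```text
pics
0.0 [ 0.2376 -0.4957  0.2307] [[ 0.9018  0.4321 -0.0004]
 [ 0.4321 -0.9018  0.0014]
 [ 0.0003 -0.0015 -1.    ]]
scene [1.209  0.5684 0.626 ]
cover_handle [([0.4583, -0.0159, 0.1488], 0.58)]
cover_hinge [([0.6753, -0.0074, 0.0835], 0.87)]
spindle0 [([0.5667, 0.0711, 0.0188], 0.95), ([0.5745, -0.0156, 0.0201], 0.9), ([0.5796, -0.0939, 0.0225], 0.67)]
spindle1 [([0.5667, 0.0711, 0.0188], 0.95), ([0.5745, -0.0156, 0.0201], 0.9), ([0.5796, -0.0939, 0.0225], 0.67)]
spindle2 [([0.5667, 0.0711, 0.0188], 0.95), ([0.5745, -0.0156, 0.0201], 0.9), ([0.5796, -0.0939, 0.0225], 0.67)]
start_top [([0.7976, -0.1615, 0.0011], 0.68), ([0.3599, 0.3608, -0.0013], 0.27)]
tray [([0.5097, 0.3394, 0.003], 0.95)]
red0 [([0.4554, -0.4025, -0.0001], 0.47), ([0.5237, -0.3476, 0.0016], 0.47), ([0.6022, -0.2903, 0.0024], 0.46)]
blue0 [([0.601, -0.2916, 0.0037], 0.53)]
curing_box [([0.5766, -0.0149, -0.0006], 0.79)]
top [0.3778 0.0229 1.2812]
cover_handle [([0.4522, -0.0239, 0.151], 0.59)]
cover_hinge []
spindle0 []
spindle1 []
spindle2 []
start_top [([0.528, -0.1969, 0.0695], 0.61)]
tray [([0.514, 0.3366, -0.0024], 0.64)]
red0 [([0.5279, -0.3466, 0.0029], 0.59), ([0.4554, -0.4, 0.0011], 0.54), ([0.3622, 0.363, 0.0018], 0.48)]
blue0 []
curing_box [([0.5729, -0.0138, -0.0049], 0.6)]
```

View pics/scene0.png

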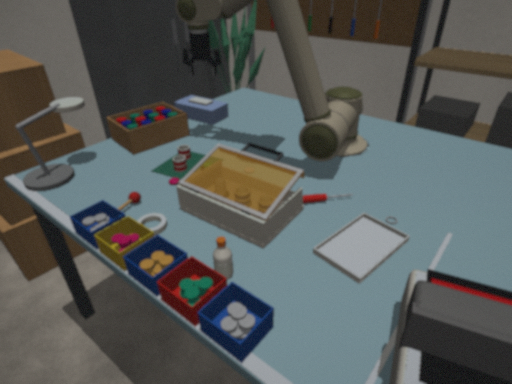

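View pics/top0.png

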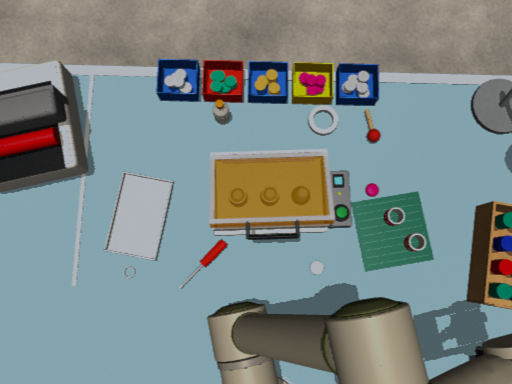

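The top view shows two red shells on the mat, at about (395,216) and (416,242). The cover is slightly raised, with its handle at (273,236), and the tray is on the left at (140,216). The start button is at (341,212). The scene view agrees. I'll swing towards the handle and look with the wrist camera.

Call:
move_arm:
  series: "2.5 -2 -2 -8 1;5 -4 -4 -16 1;8 -6.5 -6 -25 1;11 -9 -7 -34 1;14 -11.5 -7 -42 1;17 -14 -7 -50 1;20 -16.5 -7 -58 1;22 -18 -7 -66 1"

```text
time_s: 2.1
position: [0.3587, -0.2371, 0.3015]
tool_rot: [[-0.033, 0.999, 0.0], [0.999, 0.033, -0.0], [-0.0, 0.0, -1.0]]
ft_force: [-0.4, -0.6, 0.4]
grip_width: 0.0852
gripper_force: 0.0
```

```bash
python3 - <<'E'
from h import *
np.set_printoptions(precision=4,suppress=True)
s=observe(); print(s['time_s'],s['position'],np.array(s['tool_rot']),s['q'])
im=snap('wrist','w0.png');R,t,K=P(im); print(-R.T@t,R)
print(rel([0.40,-0.02,0.30]))
E
```

```text
2.1 [ 0.3587 -0.2371  0.3015] [[-0.0335  0.9994  0.0004]
 [ 0.9994  0.0335 -0.0002]
 [-0.0002  0.0004 -1.    ]] [-49.3307   6.7459  83.4895   0.0085  89.7425 -51.2502]
[ 0.356  -0.1588  0.4434] [[ 0.9995  0.0323  0.0014]
 [ 0.0303 -0.9508  0.3082]
 [ 0.0113 -0.308  -0.9513]]
[21.36  4.93  0.18]
```

Call:
move_arm:
  series: "4 1 0 0 1;8 2 0 0 1;12 3 0 0 1;16 4 0 0 1;20 5 0 0 1;21.5 5 0 0 1"

```text
time_s: 2.9
position: [0.4023, -0.021, 0.3014]
tool_rot: [[-0.029, 1.0, 0.0], [1.0, 0.029, -0.0], [-0.0, 0.0, -1.0]]
ft_force: [-0.7, -0.2, -0.0]
grip_width: 0.0852
gripper_force: 0.0
```

```bash
python3 - <<'E'
from h import *
np.set_printoptions(precision=4,suppress=True)
s=observe(); print(s['time_s'],s['position'],s['q'])
im=snap('wrist','w1.png')
for n in ['cover_handle','cover_hinge','spindle0','blue0','curing_box']:
    print(n,[(np.array(r['point']).round(4).tolist(),round(r['score'],2)) for r in spotter.mark_of(n,'wrist')][:5])
E
```

```text
2.9 [ 0.4023 -0.021   0.3014] [-19.9503   3.8184  86.8548   0.0001  89.3154 -21.6149]
cover_handle [([0.4544, -0.0181, 0.1464], 0.7)]
cover_hinge [([0.6731, -0.0078, 0.0879], 0.67)]
spindle0 []
blue0 []
curing_box [([0.5722, -0.0083, 0.0003], 0.86)]
```

View pics/w1.png

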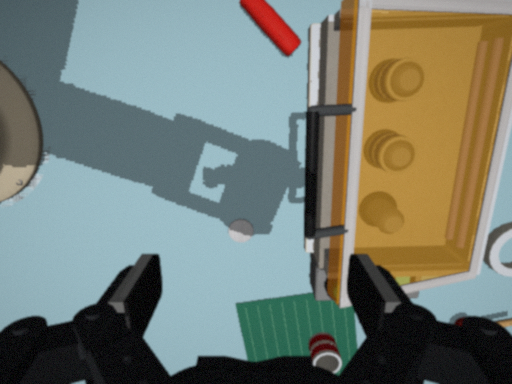

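The wrist view shows the bar handle at about (315,175). There are shells on the left (400,78) and middle (390,150) spindles, and the right spindle (380,210) is bare. I'll refine the bar position from two views.

```bash
cat >> h.py <<'E'
def barline(im,X,w,thr=55):
    "dark pixel centroid samples near projections of points X (along bar); returns uv per X, searching across along world x"
    out=[]
    px=im['pixels'].max(2)
    for x in X:
        o=np.array([[x[0]+d,x[1],x[2]] for d in np.linspace(-w,w,81)])
        uv=proj(im,o); v=cv2.remap(px,uv[:,0].astype('f4').reshape(1,-1),uv[:,1].astype('f4').reshape(1,-1),1).ravel()
        m=v<thr; out.append(uv[m].mean(0) if m.any() else None)
    return out
E
python3 - <<'E'
from h import *
np.set_printoptions(precision=4,suppress=True)
iw=snap('wrist');it=snap('top')
X=[[0.455-0.045*y,-0.019+y,0.149] for y in (-.025,-.015,-.005,.005,.015,.025)]
a=barline(iw,X,.022);b=barline(it,X,.022)
for p,q,x in zip(a,b,X):
    if p is not None and q is not None: print(x,p,q,tri([iw,it],[p,q]))
E
python3 - <<'E'
from h import *
np.set_printoptions(precision=4,suppress=True)
iw=snap('wrist');it=snap('top')
print(proj(iw,[.455,-.019,.149]),proj(it,[.455,-.019,.149]))
print(iw['pixels'].max(2)[170,290:345]); print(it['pixels'].max(2)[225:250,275])
a=barline(iw,[[.455,-.019,.149]],.022,75);b=barline(it,[[.455,-.019,.149]],.022,90);print(a,b)
cv2.imwrite('pics/c.png',np.hstack([cv2.resize(iw['pixels'][60:260,250:420],None,fx=2.2,fy=2.2),cv2.resize(it['pixels'][200:260,230:310],(400,440),interpolation=0)]))
E
```

```text
[[310.0123 173.9268]] [[273.2211 236.817 ]]
[118 118 117 117 120 116 120 120 116 114 115 117 117 115  98  60  28  15
  10  21  19  33  39  34  21  23  23  35  56  69  71  79  99 128 144 148
 148 147 147 150 147 147 146 143 137 136 133 134 133 135 132 135 134 140
 149]
[113 116 124 125 132 133 138 140 144 146 148 150 153 155 156 158 161 167
 169 171 172 174 172 174 175]
[array([312.6353, 173.9903])] [None]
```

View pics/c.png

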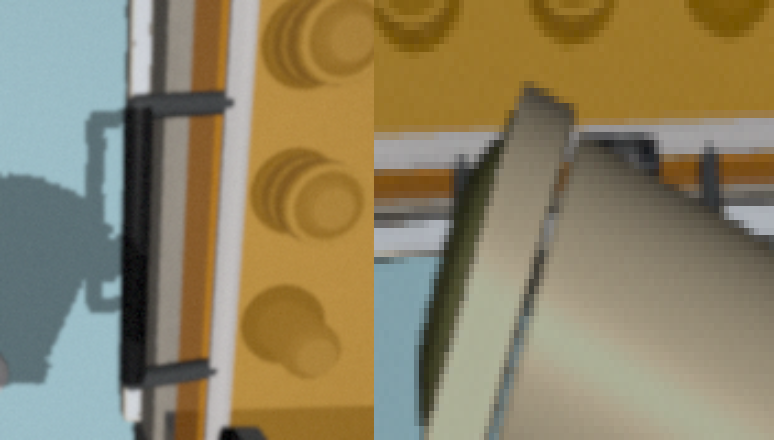

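The crop shows the bar clearly in the wrist view, at columns 305 to 317. The arm now hides it from the top camera, so I'll use the first top picture, since that camera is fixed.

```bash
python3 - <<'E'
from h import *
np.set_printoptions(precision=4,suppress=True)
iw=snap('wrist');it=snap('top');it['pixels']=cv2.imread('pics/top0.png')
X=[[0.455-0.04*y,-0.019+y,0.149] for y in (-.04,-.025,-.015,-.005,.005,.015,.025,.04)]
print(it['pixels'].max(2)[225:250,273])
a=barline(iw,X,.022,50);b=barline(it,X,.022,60)
for p,q,x in zip(a,b,X):
    print(p,q, tri([iw,it],[p,q]) if p is not None and q is not None else '')
E
```

```text
[123 129 107  80 136 186 189 182 107  49  23  43  24  32  79 100 114 171
 174 173 172 175 173 174 173]
[310.631 213.92 ] [289.8553 235.8707] [ 0.4584 -0.0589  0.1496]
[310.6791 199.419 ] [283.6232 235.9681] [ 0.4576 -0.044   0.149 ]
[311.3818 189.5257] [279.4696 235.9187] [ 0.4575 -0.034   0.149 ]
[310.9389 179.4041] [275.3119 236.0981] [ 0.4567 -0.0242  0.148 ]
[311.3656 169.0971] [271.1533 236.2775] [ 0.4561 -0.0141  0.1484]
[312.0971 158.5848] [266.9892 236.6861] [ 0.4551 -0.0038  0.1511]
[312.2459 147.8382] [262.8337 236.6366] [0.4549 0.0061 0.1499]
[312.6267 131.2951] [256.5959 236.7343] [0.4542 0.021  0.149 ]
```

Call:
move_arm:
  series: "0.2 3 3 -1.3 -0.43;0.35 5.2 6 -1.3 -0.43;0.35 5.2 10 -1.3 -0.43;0.35 5.2 13 -1.3 -0.43;0.35 5.2 15 -1.3 -0.43;0.35 5.2 16.8 -1.3 -0.43;0.35 5.2 16.8 -1.3 -0.43"
  force: 25

```text
time_s: 4.38
position: [0.4537, -0.0173, 0.1326]
tool_rot: [[-0.05, 0.999, -0.002], [0.999, 0.05, 0.001], [0.001, -0.002, -1.0]]
ft_force: [-0.9, -0.2, -0.5]
grip_width: 0.0242
gripper_force: 0.0
```

Call:
move_arm:
  series: "0 0 0 0 -1;0 0 0 0 -1;0 0 0 0 -1;0 0 0 0 -1"

```text
time_s: 4.88
position: [0.4556, -0.0175, 0.1341]
tool_rot: [[-0.05, 0.999, 0.004], [0.999, 0.05, -0.0], [-0.001, 0.004, -1.0]]
ft_force: [6.5, 1.1, -6.2]
grip_width: 0.0109
gripper_force: 26.1
```

```bash
python3 - <<'E'
import numpy as np
f=lambda a:np.array([227*np.cos(a)-3*np.sin(a),227*np.sin(a)+3*np.cos(a)])
for A in (np.linspace(.272,.93,9),np.linspace(.93,1.585,9)):
    print([( round((f(A[0])-f(a))[0]/10,2), round(-(f(a)-f(A[0]))[1]/10,2)) for a in A[1:]])
E
```

```text
[(np.float64(0.6), np.float64(-1.77)), (np.float64(1.34), np.float64(-3.48)), (np.float64(2.22), np.float64(-5.13)), (np.float64(3.23), np.float64(-6.7)), (np.float64(4.37), np.float64(-8.18)), (np.float64(5.63), np.float64(-9.56)), (np.float64(6.99), np.float64(-10.83)), (np.float64(8.45), np.float64(-11.99))]
[(np.float64(1.55), np.float64(-1.03)), (np.float64(3.17), np.float64(-1.93)), (np.float64(4.87), np.float64(-2.69)), (np.float64(6.62), np.float64(-3.31)), (np.float64(8.42), np.float64(-3.79)), (np.float64(10.24), np.float64(-4.12)), (np.float64(12.09), np.float64(-4.29)), (np.float64(13.95), np.float64(-4.32))]
```

Call:
move_arm:
  series: "0 0.6 -1.8 0 -1;0 1.3 -3.5 0 -1;0 2.2 -5.1 0 -1;0 3.2 -6.7 0 -1;0 4.4 -8.2 0 -1;0 5.6 -9.6 0 -1;0 7.0 -10.8 0 -1;0 8.4 -12 0 -1"

```text
time_s: 5.88
position: [0.5369, -0.0128, 0.2545]
tool_rot: [[-0.051, 0.999, -0.003], [0.999, 0.051, 0.0], [0.0, -0.003, -1.0]]
ft_force: [-4.1, 0.3, -3.3]
grip_width: 0.0107
gripper_force: 24.6
```

Call:
move_arm:
  series: "0 1.5 -1.0 0 -1;0 3.2 -1.9 0 -1;0 4.9 -2.7 0 -1;0 6.6 -3.3 0 -1;0 8.4 -3.8 0 -1;0 10.2 -4.1 0 -1;0 12.1 -4.3 0 -1;0 14 -4.3 0 -1"

```text
time_s: 6.88
position: [0.6777, -0.0052, 0.2986]
tool_rot: [[-0.052, 0.999, 0.001], [0.999, 0.052, 0.001], [0.001, 0.001, -1.0]]
ft_force: [-4.3, 3.2, 3.7]
grip_width: 0.011
gripper_force: 26.2
```

```bash
python3 - <<'E'
from h import *
np.set_printoptions(precision=4,suppress=True)
s=observe(); print(s['time_s'],s['position'],s['q'])
snap('scene','s1.png')
E
```

```text
6.875 [ 0.6777 -0.0052  0.2986] [-10.4401  34.2129  42.2704   0.0496 103.4594 -13.3834]
```

View pics/s1.png

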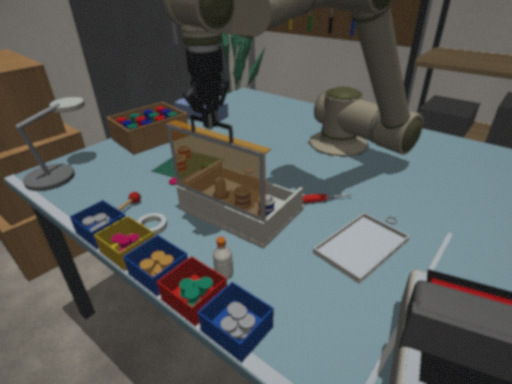

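The scene view shows the cover standing upright, with the blue shells visible at about (242,195) and (268,202). I'll nudge it to its back stop, release it and look at the box.

Call:
move_arm:
  series: "0 0.4 0 0 -1;0 0.8 0 0 -1;0 0.8 0 0 -1;0 0.6 0 0 0;0 0.6 0 0 0.2;0 0.6 -3 0 0.2;0 0.6 -6 0 0.2"

```text
time_s: 7.8
position: [0.6839, -0.0059, 0.3571]
tool_rot: [[-0.05, 0.999, -0.0], [0.999, 0.05, -0.0], [-0.0, -0.0, -1.0]]
ft_force: [-0.0, 0.2, 0.8]
grip_width: 0.0512
gripper_force: 0.0
```

Call:
move_arm:
  series: "0 -4 0 0 0.4;0 -8 0 0 0.4;0 -12 0 0 0.4;0 -16 2 0 0.4;0 -20 3 0 0.4;0 -20 3 0 0.4"

```text
time_s: 8.55
position: [0.4822, -0.0157, 0.3265]
tool_rot: [[-0.05, 0.999, -0.0], [0.999, 0.05, -0.0], [-0.0, -0.0, -1.0]]
ft_force: [0.6, 1.3, 0.8]
grip_width: 0.0596
gripper_force: 0.0
```

```bash
python3 - <<'E'
from h import *
np.set_printoptions(precision=4,suppress=True)
s=observe(); print(s['time_s'],s['position'],s['q'])
for c in ('wrist','scene','top'):
    im=snap(c,c+'2.png'); print(c)
    for n in ['cover_handle','cover_hinge','spindle0','start_top','tray','red0','blue0','curing_box']:
        print(n,[(np.array(r['point']).round(4).tolist(),round(r['score'],2)) for r in spotter.mark_of(n,c)][:5])
E
```

```text
8.55 [ 0.4822 -0.0157  0.3265] [-15.9617  11.7634  73.2125  -0.0058  95.0385 -18.8186]
wrist
cover_handle []
cover_hinge [([0.6744, -0.0085, 0.0878], 0.6)]
spindle0 [([0.5679, 0.0703, 0.0191], 0.77), ([0.5754, -0.0952, 0.0242], 0.77), ([0.5749, -0.0121, 0.0182], 0.64)]
start_top [([0.5298, -0.1978, 0.0667], 0.56)]
tray [([0.5675, 0.0709, 0.0215], 0.28)]
red0 [([0.4563, -0.4004, 0.0044], 0.75), ([0.5281, -0.3513, 0.0047], 0.75)]
blue0 [([0.574, -0.008, 0.0199], 0.85), ([0.5712, 0.0694, 0.0222], 0.65)]
curing_box [([0.5732, -0.0107, -0.0026], 0.63)]
scene
cover_handle [([0.6841, -0.0064, 0.3103], 0.83)]
cover_hinge [([0.6748, -0.0089, 0.084], 0.8)]
spindle0 [([0.5679, 0.0699, 0.0172], 0.97), ([0.5708, 0.0743, 0.0226], 0.66), ([0.3884, 0.1592, -0.0035], 0.47)]
start_top []
tray [([0.5093, 0.342, 0.0005], 0.58)]
red0 [([0.5685, 0.0754, 0.021], 0.66)]
blue0 [([0.571, 0.0749, 0.0208], 0.53)]
curing_box [([0.5745, -0.0119, -0.0033], 0.62)]
top
cover_handle [([0.6813, -0.0123, 0.3114], 0.64)]
cover_hinge [([0.6751, -0.0049, 0.0858], 0.81), ([0.7973, -0.1605, -0.0008], 0.65)]
spindle0 [([0.5696, 0.0737, 0.0188], 0.89), ([0.8003, 0.1276, -0.0018], 0.52)]
start_top [([0.5294, -0.1988, 0.0714], 0.53)]
tray [([0.5124, 0.3383, -0.0044], 0.98), ([0.5675, 0.0734, 0.0172], 0.16)]
red0 [([0.5281, -0.347, 0.0037], 0.75), ([0.5648, 0.0729, 0.0182], 0.74), ([0.4559, -0.4, 0.0028], 0.54), ([0.7528, -0.3003, -0.001], 0.41)]
blue0 [([0.5689, 0.0738, 0.0199], 0.4)]
curing_box []
```

View pics/wrist2.png

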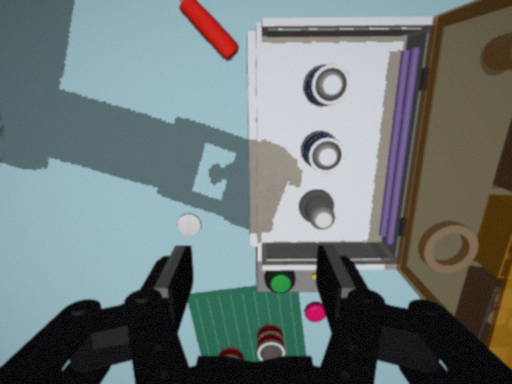

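The wrist view shows the cover fully open. The blue shells are on the left (328,84) and middle (324,152) spindles, the right spindle (318,210) is bare, and both reds are still on the mat. Next I'll grasp the left blue shell.

Call:
move_arm:
  series: "3 3 3 0 0.5;6 6.5 7 0 0.5;8.5 9.2 11 0 0.5;8.5 9.2 16 0 0.5;8.5 9.2 20 0 0.5;8.5 9.2 24 0 0.5;8.5 9.2 27 0 0.5;8.5 9.2 29.2 0 0.5"
  force: 25

```text
time_s: 10.9
position: [0.5714, 0.0737, 0.0329]
tool_rot: [[-0.051, 0.999, -0.001], [0.999, 0.051, 0.0], [0.0, -0.001, -1.0]]
ft_force: [-0.0, 0.1, -0.1]
grip_width: 0.0638
gripper_force: 0.0
```

Call:
move_arm:
  series: "0 0 0 0 0.5;0 0 0 0 -0.5;0 0 0 0 -0.5;0 0 0 0 -0.5"

```text
time_s: 11.4
position: [0.5695, 0.0737, 0.0353]
tool_rot: [[-0.051, 0.999, -0.005], [0.999, 0.051, -0.0], [-0.0, -0.005, -1.0]]
ft_force: [-10.8, -1.6, 5.4]
grip_width: 0.0456
gripper_force: 25.8
```

Call:
move_arm:
  series: "0 -0.25 0 0 -0.5;0 -0.25 -2 0 -0.5;0 -0.25 -5 0 -0.5;0 -0.25 -9 0 -0.5;0 -0.25 -11 0 -0.5"

```text
time_s: 12.02
position: [0.5702, 0.0736, 0.1477]
tool_rot: [[-0.051, 0.999, 0.005], [0.999, 0.051, -0.0], [-0.001, 0.005, -1.0]]
ft_force: [0.5, 0.6, -1.2]
grip_width: 0.0457
gripper_force: 25.8
```

```bash
python3 - <<'E'
from h import *
np.set_printoptions(precision=4,suppress=True)
s=observe(); print(s['time_s'],s['position'],s['grip_width'],s['ft_force'])
im=snap('top'); m=[r for r in spotter.cut_out('tray','top')]
print([(r['score'],r['pixels'].sum()) for r in m])
c=cv2.minAreaRect(np.argwhere(cv2.imread('pics/top0.png')[165:270,95:185].min(2)>150)[:,::-1].astype('f4')); print(c)
k=cv2.minAreaRect(np.argwhere(m[0]['pixels'])[:,::-1].astype('f4')); b=cv2.boxPoints(k); w=np.array([onplane(im,p,.018) for p in b]); print(b,w,w.mean(0))
ce=w.mean(0)
for t in ([.556,.329,.14],[.468,.349,.14]): print(rel(t))
E
```

```text
12.025 [0.5702 0.0736 0.1477] 0.04570120190008792 [ 0.5372  0.6113 -1.2418]
[(0.9, np.int64(4342)), (0.49, np.int64(9772))]
((41.33262634277344, 55.947608947753906), (51.748817443847656, 94.3946304321289), 12.619322776794434)
[[103.1073 250.1659]
 [120.3902 169.5122]
 [173.5902 180.9122]
 [156.3073 261.5659]] [[0.4173 0.4294 0.018 ]
 [0.638  0.3991 0.018 ]
 [0.6098 0.2515 0.018 ]
 [0.3907 0.2858 0.018 ]] [0.514  0.3414 0.018 ]
[25.59 -0.16  0.73]
[28.03 -8.85  0.67]
```

Call:
move_arm:
  series: "4 0 0 0 -0.5;9 0 0 0 -0.5;14 0 0 0 -0.5;19 0 0 0 -0.5;23.5 0 0 0 -0.5;26 0 3 0 -0.5;26 0 7 0 -0.5;26 0 10 0 -0.5"

```text
time_s: 13.12
position: [0.5551, 0.3335, 0.0418]
tool_rot: [[-0.051, 0.999, -0.002], [0.999, 0.051, -0.001], [-0.001, -0.002, -1.0]]
ft_force: [0.4, -0.5, 0.1]
grip_width: 0.0456
gripper_force: 25.8
```

Call:
move_arm:
  series: "0 0 1.5 0 -0.5;0 0 2.5 0 -0.5;0 0 2.9 0 -0.5;0 0 2.9 0 -0.5"

```text
time_s: 13.62
position: [0.5564, 0.3333, 0.0172]
tool_rot: [[-0.051, 0.999, 0.002], [0.999, 0.051, 0.001], [0.0, 0.002, -1.0]]
ft_force: [-3.3, -2.1, 7.3]
grip_width: 0.046
gripper_force: 26.4
```

Call:
move_arm:
  series: "0 0 0 0 0;0 0 0 0 0.45;0 0 0 0 0.45;0 0 -3 0 0.45;0 0 -8 0 0.45;0 0 -13 0 0.45;-3 0 -14 0 0.5;-6 0 -14 0 0.5"

```text
time_s: 14.62
position: [0.5594, 0.273, 0.1568]
tool_rot: [[-0.051, 0.999, 0.003], [0.999, 0.051, 0.001], [0.001, 0.003, -1.0]]
ft_force: [0.5, -0.3, -0.5]
grip_width: 0.0642
gripper_force: 0.0
```

Call:
move_arm:
  series: "-5 0 0 0 0.5;-10 0 0 0 0.5;-15 0 0 0 0.5;-20 0 0 0 0.5;-25 0 0 0 0.5;-28.4 0 0 0 0.5;-28.4 0 0 0 0.5"

```text
time_s: 15.5
position: [0.5736, -0.0124, 0.1554]
tool_rot: [[-0.047, 0.999, 0.0], [0.999, 0.047, -0.0], [-0.0, 0.0, -1.0]]
ft_force: [0.1, -0.3, 0.0]
grip_width: 0.0639
gripper_force: 0.0
```

```bash
python3 - <<'E'
from h import *
np.set_printoptions(precision=4,suppress=True)
s=observe(); print(s['time_s'],s['position'],s['grip_width'],s['ft_force'])
im=snap('wrist','w3.png')
for n in ['spindle0','blue0']:
  for c in ('wrist','top'):
    if c=='top': snap('top')
    print(n,[(np.array(r['point']).round(4).tolist(),round(r['score'],2)) for r in spotter.mark_of(n,c)][:5])
print(rel([.573,-.011,.034]))
E
```

```text
15.5 [ 0.5736 -0.0124  0.1554] 0.06385640029370887 [ 0.1443 -0.2668  0.0111]
spindle0 [([0.5774, -0.095, 0.0239], 0.73)]
spindle0 [([0.5722, -0.0115, 0.0245], 0.89), ([0.5728, -0.0969, 0.024], 0.67), ([0.5665, 0.0744, 0.0174], 0.59)]
blue0 [([0.5744, -0.0055, 0.0184], 0.93)]
blue0 [([0.5591, 0.3342, 0.0022], 0.73)]
[-0.16 -0.05 12.14]
```

View pics/w3.png

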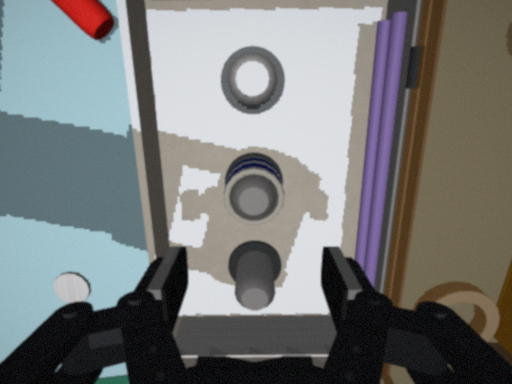

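The wrist view shows the spindle tops at about (252,78), (254,197) and (256,290), and the middle blue shell is seated. I'll turn those pixels into positions.

```bash
python3 - <<'E'
from h import *
np.set_printoptions(precision=4,suppress=True)
im=snap('wrist');g=cv2.cvtColor(im['pixels'],6)
for z,uv in ((.074,(252,78)),(.074,(254,197)),(.074,(255,291)),(.022,(254,268))): print(uv,onplane(im,uv,z))
for z,(u,v) in ((.074,(252,78)),(.074,(254,197)),(.074,(255,291))):
    c=cv2.HoughCircles(cv2.resize(g[v-50:v+50,u-50:u+50],None,fx=4,fy=4,interpolation=2),3,1.5,8,param1=120,param2=.6,minRadius=48,maxRadius=140)
    if c is not None:
        for k in c[0][:4]: print('circ',k[:2]/4+[u-50-.375,v-50-.375],k[2]/4,onplane(im,k[:2]/4+[u-50-.375,v-50-.375],z)[:2])
E
```

```text
(252, 78) [0.5678 0.076  0.074 ]
(254, 197) [ 0.5733 -0.0057  0.074 ]
(255, 291) [ 0.5781 -0.0856  0.074 ]
(254, 268) [ 0.5779 -0.0957  0.022 ]
circ [252.8125  84.8125] 31.875 [0.5686 0.0718]
circ [253.1875  82.1875] 31.875 [0.5687 0.0735]
circ [250.9375  83.3125] 33.9375 [0.5673 0.0727]
circ [255.8125  83.3125] 34.7625 [0.5705 0.0729]
circ [253.6875 184.3125] 28.537498 [0.5726 0.0039]
circ [254.0625 186.9375] 30.900002 [0.5729 0.002 ]
circ [252.1875 188.4375] 32.4375 [0.5716 0.0008]
circ [256.3125 182.4375] 25.5 [0.5744 0.0054]
circ [253.9375 292.5625] 20.2875 [ 0.5773 -0.0871]
circ [253.9375 270.4375] 27.4875 [ 0.5763 -0.0668]
circ [256.1875 267.4375] 24.1875 [ 0.5779 -0.064 ]
circ [253.5625 267.8125] 25.275002 [ 0.5759 -0.0644]
```

Call:
move_arm:
  series: "0.1 0 3 0 0.5;0.1 0 6 0 0.5;0.1 0 9 0 0.5;0.1 0 11 0 0.5;0.1 0 12 0 0.5;0.1 0 12 0 0.5;0.1 0 12 0 -0.5;0.1 0 12 0 -0.5"

```text
time_s: 16.9
position: [0.574, -0.0094, 0.0364]
tool_rot: [[-0.051, 0.999, 0.002], [0.999, 0.051, -0.0], [-0.0, 0.002, -1.0]]
ft_force: [-0.1, 0.0, 4.8]
grip_width: 0.0453
gripper_force: 25.9
```

Call:
move_arm:
  series: "0 0 0 0 -0.5;0 0 0 0 -0.5"

```text
time_s: 17.15
position: [0.5739, -0.0094, 0.0364]
tool_rot: [[-0.051, 0.999, 0.002], [0.999, 0.051, -0.0], [-0.0, 0.002, -1.0]]
ft_force: [-1.0, 1.5, 6.6]
grip_width: 0.0457
gripper_force: 26.1
```

Call:
move_arm:
  series: "0 0 -2 0 -0.5;0 0 -5 0 -0.5;0 0 -9 0 -0.5;0 0 -11.5 0 -0.5;4 -1 -11.5 0 -0.5;9 -2 -11.5 0 -0.5;14 -3 -11.5 0 -0.5;19 -4.5 -11.5 0 -0.5"

```text
time_s: 18.15
position: [0.5183, 0.1796, 0.1505]
tool_rot: [[-0.05, 0.999, 0.0], [0.999, 0.05, 0.0], [0.0, 0.0, -1.0]]
ft_force: [-0.1, 0.6, -0.3]
grip_width: 0.0456
gripper_force: 25.9
```

Call:
move_arm:
  series: "5 -1.2 0 0 -0.5;10 -2.4 0 0 -0.5;14.5 -3.6 0 0 -0.5;17.2 -4.2 2 0 -0.5;17.2 -4.2 6 0 -0.5;17.2 -4.2 9 0 -0.5;17.2 -4.2 11 0 -0.5;17.2 -4.2 12.2 0 -0.5"

```text
time_s: 19.15
position: [0.4679, 0.3477, 0.0274]
tool_rot: [[-0.051, 0.999, -0.001], [0.999, 0.051, -0.0], [-0.0, -0.001, -1.0]]
ft_force: [0.1, 0.0, 0.4]
grip_width: 0.0456
gripper_force: 25.9
```

Call:
move_arm:
  series: "0 0 0.5 0 -0.5;0 0 0.9 0 -0.5;0 0 0.9 0 -0.5"

```text
time_s: 19.52
position: [0.4683, 0.3479, 0.0196]
tool_rot: [[-0.051, 0.999, 0.0], [0.999, 0.051, 0.0], [0.0, 0.0, -1.0]]
ft_force: [-1.0, 0.3, -0.5]
grip_width: 0.0454
gripper_force: 25.9
```

Call:
move_arm:
  series: "0 0 0.15 0 -0.5;0 0 0.15 0 0;0 0 0.15 0 0.4;0 0 0.15 0 0.4;0 0 -3 0 0.4;0 0 -8 0 0.5;-3 0.5 -13 0 0.5;-7 1 -17 0 0.5"

```text
time_s: 20.52
position: [0.4818, 0.2781, 0.1913]
tool_rot: [[-0.052, 0.999, 0.002], [0.999, 0.052, 0.0], [0.0, 0.002, -1.0]]
ft_force: [-0.0, -1.1, 0.1]
grip_width: 0.064
gripper_force: 0.0
```

Call:
move_arm:
  series: "-5 1 0 0 0.5;-10 2 0 0 0.5;-15 3 0 0 0.5;-20 4 0 0 0.5;-25 5 0 0 0.5;-30 6 0 0 0.5;-35 7.2 0 0 0.5;-39.5 7.2 0 0 0.5"

```text
time_s: 21.52
position: [0.5739, -0.1143, 0.189]
tool_rot: [[-0.05, 0.999, -0.0], [0.999, 0.05, 0.0], [0.0, -0.0, -1.0]]
ft_force: [0.6, 0.0, -0.1]
grip_width: 0.0638
gripper_force: 0.0
```

```bash
python3 - <<'E'
from h import *
np.set_printoptions(precision=4,suppress=True)
s=observe(); print(s['time_s'],s['position'],s['grip_width'],s['ft_force'])
snap('wrist');im=snap('wrist','w4.png')
print([proj(im,[x,y,.022]).round(1).tolist() for x,y in ((.569,.074),(.5735,-.011),(.578,-.096))])
for c in ('wrist','top'):
    if c=='top': snap('top','top4.png')
    for n in ['spindle0','red0','blue0','tray']:
        print(c,n,[(np.array(r['point']).round(4).tolist(),round(r['score'],2)) for r in spotter.mark_of(n,c)][:5])
E
```

```text
21.525 [ 0.5739 -0.1143  0.189 ] 0.06379412487772605 [ 0.5968  0.0054 -0.1141]
[[[258.7, -61.5]], [[259.0, 53.9]], [[259.2, 149.7]]]
wrist spindle0 [([0.5736, -0.0094, 0.0215], 0.94), ([0.5757, -0.0945, 0.0248], 0.74), ([0.6746, -0.0056, 0.0879], 0.54)]
wrist red0 [([0.5306, -0.3531, 0.0041], 0.57)]
wrist blue0 []
wrist tray []
top spindle0 [([0.5716, -0.0133, 0.0221], 0.97), ([0.5695, 0.0733, 0.0155], 0.72), ([0.5781, -0.0962, 0.0221], 0.62)]
top red0 [([0.4355, -0.3532, -0.003], 0.6), ([0.5241, -0.3498, 0.0014], 0.58), ([0.672, -0.0069, 0.0827], 0.41), ([0.4676, 0.3402, 0.0042], 0.32)]
top blue0 [([0.556, 0.3333, 0.0023], 0.62), ([0.467, 0.3408, 0.0052], 0.55)]
top tray [([0.5159, 0.3346, 0.0017], 0.84)]
```

View pics/w4.png

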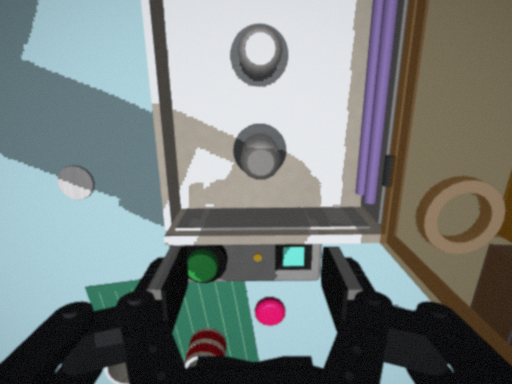

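The wrist view shows the bare flanges at (260,54) and (260,150), within 1 px of my predictions. The top view suggests the nearer red shell has moved, so I'll look at the reds from above.

Call:
move_arm:
  series: "-4 -1 0 0 0.5;-9 -2.5 0 0 0.5;-14 -4 0 0 0.5;-19 -6 0 0 0.5;-24 -8 0 0 0.5;-28 -9 0 0 0.5;-31 -10 0 0 0.5;-31 -10 0 0 0.5"

```text
time_s: 23.08
position: [0.4887, -0.4286, 0.1888]
tool_rot: [[-0.048, 0.999, -0.0], [0.999, 0.048, 0.0], [0.0, -0.0, -1.0]]
ft_force: [-0.1, 0.8, -0.4]
grip_width: 0.0641
gripper_force: 0.0
```

```bash
python3 - <<'E'
from h import *
np.set_printoptions(precision=4,suppress=True)
s=observe(); print(s['time_s'],s['position'],s['grip_width'],s['ft_force'])
im=snap('wrist','w5.png')
for c in ('wrist','scene'):
    if c!='wrist': snap(c,'s5.png')
    for n in ['red0','start_top','leather_cap']:
        print(c,n,[(np.array(r['point']).round(4).tolist(),round(r['score'],2)) for r in spotter.mark_of(n,c)][:5])
E
```

```text
23.075 [ 0.4887 -0.4286  0.1888] 0.06406416985874408 [-0.0624  0.7589 -0.405 ]
wrist red0 [([0.437, -0.3488, 0.0055], 0.6), ([0.5308, -0.3522, 0.0042], 0.57)]
wrist start_top []
wrist leather_cap [([0.5993, -0.2955, 0.005], 0.63)]
scene red0 []
scene start_top []
scene leather_cap [([0.465, 0.3469, 0.002], 0.65), ([0.6014, -0.2941, -0.0005], 0.59)]
```

View pics/w5.png

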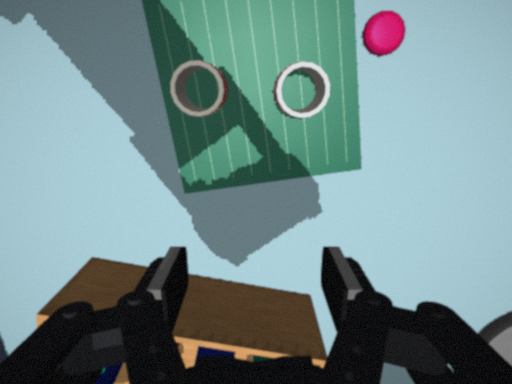

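The wrist view shows two upright red shells, with their top rims at (302,90) and (199,89).

```bash
python3 - <<'E'
from h import *
np.set_printoptions(precision=4,suppress=True)
im=snap('wrist');it=snap('top');g=cv2.cvtColor(im['pixels'],6)
for u,v in ((302,90),(199,89)):
    c=cv2.HoughCircles(cv2.resize(g[v-45:v+45,u-45:u+45],None,fx=4,fy=4,interpolation=2),3,1.5,8,param1=120,param2=.6,minRadius=80,maxRadius=130)
    print(onplane(im,(u,v),.048))
    if c is not None:
        for k in c[0][:3]: p=k[:2]/4+[u-45-.375,v-45-.375];print('circ',p,k[2]/4,onplane(im,p,.048)[:2])
    X=onplane(im,(u,v),.048); print('top px',proj(it,X))
cv2.imwrite('pics/t5.png',it['pixels'])
print(rel([.5285,-.35,.016]))
E
```

```text
[ 0.5261 -0.3464  0.048 ]
circ [300.6875  92.0625] 22.325 [ 0.5252 -0.3481]
circ [300.6875  94.6875] 25.25 [ 0.5254 -0.3502]
circ [302.9375  93.1875] 28.1375 [ 0.5272 -0.3489]
top px [[396.0475 215.4514]]
[ 0.44   -0.3499  0.048 ]
circ [197.3125  89.1875] 28.475 [ 0.4385 -0.3502]
circ [195.8125  91.0625] 26.2625 [ 0.4373 -0.3517]
circ [190.9375  91.4375] 25.7 [ 0.4332 -0.3522]
top px [[398.2247 248.2872]]
[ 7.46  4.27 17.35]
```

Call:
move_arm:
  series: "4 2 2 0 0.5;7.9 4.15 6 0 0.5;7.9 4.15 10 0 0.5;7.9 4.15 14 0 0.5;7.9 4.15 16.5 0 0.5;7.9 4.15 17.2 0 0.5;7.9 4.15 17.2 0 0.2;7.9 4.15 17.2 0 -0.5"

```text
time_s: 24.58
position: [0.5274, -0.3466, 0.0188]
tool_rot: [[-0.051, 0.999, 0.002], [0.999, 0.051, -0.002], [-0.002, 0.002, -1.0]]
ft_force: [-0.3, -0.5, -0.6]
grip_width: 0.045
gripper_force: 25.7
```

Call:
move_arm:
  series: "0 0 0 0 -0.5;0 0 0 0 -0.5;0 0 0 0 -0.5;0 0 -3 0 -0.5;0 0 -8 0 -0.5;0 0 -12 0 -0.5;0 0 -14 0 -0.5;0 0 -14 0 -0.5"

```text
time_s: 25.58
position: [0.5272, -0.3464, 0.1587]
tool_rot: [[-0.051, 0.999, 0.002], [0.999, 0.051, -0.002], [-0.002, 0.002, -1.0]]
ft_force: [-1.0, -0.7, -1.2]
grip_width: 0.0444
gripper_force: 25.9
```

```bash
python3 - <<'E'
from h import *
np.set_printoptions(precision=4,suppress=True)
s=observe(); print(s['time_s'],s['position'],s['grip_width'],s['ft_force'])
im=snap('wrist','w6.png')
print(proj(im,np.array(s['position'])+[0,0,.033]),[(np.array(r['point']).round(4).tolist(),round(r['score'],2)) for r in spotter.mark_of('red0','wrist')][:5])
E
```

```text
25.575 [ 0.5272 -0.3464  0.1587] 0.0444174150999626 [-0.9976 -0.7338 -1.1526]
[[254.2617 297.3097]] [([0.4352, -0.3512, 0.0057], 0.98), ([0.5271, -0.3507, 0.1434], 0.83)]
```

View pics/w6.png

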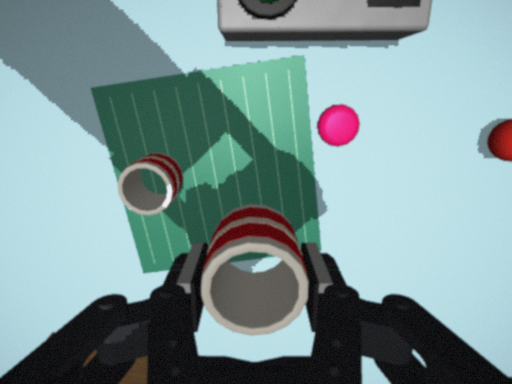

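The wrist view shows the red shell held upright, with its rim centred at about (254,286). I'll fit that rim to get the shell's offset in the hand.

```bash
cat >> h.py <<'E'
def rimfit(im,ztop,c0,r=.0226,n=73):
    "fit circle centre (x,y) of the white outer top rim at height ztop: maximise edge strength"
    from scipy.optimize import minimize
    g=cv2.GaussianBlur(cv2.cvtColor(im['pixels'],6).astype('f4'),(0,0),1.2)
    th=np.linspace(0,2*np.pi,n)
    best=None
    def ring(c,rr):
        p=np.c_[c[0]+rr*np.cos(th),c[1]+rr*np.sin(th),np.full(n,ztop)]; uv=proj(im,p).astype('f4'); return cv2.remap(g,uv[:,:1],uv[:,1:],1).ravel()
    def cost(c): return -np.median(ring(c,.0208)-.5*ring(c,.0175)-.5*ring(c,.0245)) - .3*np.mean(ring(c,.0208)-.5*ring(c,.0175)-.5*ring(c,.0245))
    C=[(cost((c0[0]+a,c0[1]+b)),c0[0]+a,c0[1]+b) for a in np.arange(-.008,.0081,.0005) for b in np.arange(-.01,.0101,.0005)]
    return min(C)
E
python3 - <<'E'
from h import *
np.set_printoptions(precision=4,suppress=True)
im=snap('wrist'); s=observe(); p=s['position']
for dz in (.027,.0292,.031): print(dz,onplane(im,(254,286),p[2]+dz)[:2]-p[:2], rimfit(im,p[2]+dz,p[:2]))
print(rel([.5785,-.096,.16]))
E
```

```text
0.027 [0.0001 0.0008] (np.float32(-116.09296), np.float64(0.526394656463573), np.float64(-0.3477087314083521))
0.0292 [-0.      0.0022] (np.float32(-115.85474), np.float64(0.526394656463573), np.float64(-0.3462087314083521))
0.031 [-0.0001  0.0034] (np.float32(-109.40089), np.float64(0.526394656463573), np.float64(-0.3452087314083521))
[24.68  6.46 -0.38]
```

Call:
move_arm:
  series: "4 1 0 0 -0.5;8.5 2.2 0 0 -0.5;13 3.4 0 0 -0.5;17.5 4.6 0 0 -0.5;21.5 5.7 0 0 -0.5;24.7 6.45 0 0 -0.5;24.7 6.45 3 0 -0.5;24.7 6.45 5.3 0 -0.5"

```text
time_s: 26.72
position: [0.5781, -0.0953, 0.1021]
tool_rot: [[-0.052, 0.999, -0.002], [0.999, 0.052, 0.001], [0.001, -0.002, -1.0]]
ft_force: [0.1, -0.6, -0.9]
grip_width: 0.0447
gripper_force: 25.9
```

```bash
python3 - <<'E'
from h import *
np.set_printoptions(precision=4,suppress=True)
s=observe(); p=s['position'];print(s['time_s'],p,s['ft_force'])
im=snap('wrist','w7.png'); print(rimfit(im,p[2]+.0292,p[:2]))
print(proj(im,[[.574,-.011,.022],[.5785,-.096,.074],[.569,.074,.022]]))
E
```

```text
26.725 [ 0.5781 -0.0953  0.1021] [ 0.0659 -0.5741 -0.8971]
(np.float32(-86.159134), np.float64(0.5781206042734195), np.float64(-0.09481690013690366))
[[254.4124  79.9481]
 [254.684  233.4095]
 [253.2065 -78.6171]]
```

View pics/w7.png

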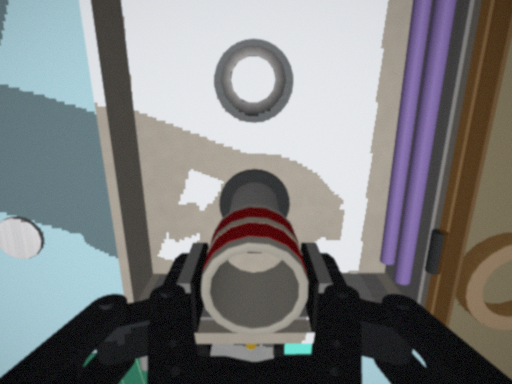

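The held shell lines up with the right spindle, both at column 254, and the middle flange sits at its predicted (254,80). I'll lower it slowly.

Call:
move_arm:
  series: "0 0 1 0 -0.5;0 0 1.8 0 -0.5;0 0 2.4 0 -0.5;0 0 2.8 0 -0.5;0 0 2.8 0 -0.5"

```text
time_s: 27.4
position: [0.5787, -0.0961, 0.0763]
tool_rot: [[-0.051, 0.999, -0.0], [0.999, 0.051, 0.0], [0.0, -0.0, -1.0]]
ft_force: [-0.2, -0.5, -1.1]
grip_width: 0.0445
gripper_force: 25.8
```

Call:
move_arm:
  series: "0 0 1 0 -0.5;0 0 2 0 -0.5;0 0 3 0 -0.5;0 0 3.5 0 -0.5;0 0 3.8 0 -0.5;0 0 3.8 0 -0.5"

```text
time_s: 28.15
position: [0.5787, -0.0961, 0.0404]
tool_rot: [[-0.051, 0.999, 0.001], [0.999, 0.051, -0.001], [-0.001, 0.001, -1.0]]
ft_force: [-7.5, 2.7, 20.1]
grip_width: 0.0446
gripper_force: 27.8
```

Call:
move_arm:
  series: "0 0 -0.3 0 0;0 0 -0.3 0 0.45;0 0 -0.3 0 0.45;0 0 -3 0 0.45;0 0 -8 0 0.45;0 0 -13 0 0.45;-2 0 -15 0 0.45;-2 0 -15 0 0.45"

```text
time_s: 29.15
position: [0.5803, -0.1171, 0.1893]
tool_rot: [[-0.049, 0.999, 0.003], [0.999, 0.049, -0.001], [-0.001, 0.003, -1.0]]
ft_force: [-0.1, -0.8, -0.7]
grip_width: 0.0622
gripper_force: 0.0
```

```bash
python3 - <<'E'
from h import *
np.set_printoptions(precision=4,suppress=True)
s=observe(); p=s['position'];print(s['time_s'],p,s['ft_force'])
im=snap('wrist','w8.png'); print([rimfit(im,z,[.5785,-.096]) for z in (.064,.068,.072,.078,.084)])
print(rel([.437,-.43,.17]))
E
```

```text
29.15 [ 0.5803 -0.1171  0.1893] [-0.0768 -0.7768 -0.652 ]
[(np.float32(-45.465714), np.float64(0.5785), np.float64(-0.09799999999999999)), (np.float32(-44.13561), np.float64(0.5780000000000001), np.float64(-0.09749999999999999)), (np.float32(-41.371548), np.float64(0.5780000000000001), np.float64(-0.09649999999999999)), (np.float32(-35.58293), np.float64(0.5770000000000001), np.float64(-0.09649999999999999)), (np.float32(-31.645477), np.float64(0.5770000000000001), np.float64(-0.09449999999999999))]
[-30.63 -15.81   1.77]
```

Call:
move_arm:
  series: "-5 -2 0 0 0.5;-10 -4 0 0 0.5;-15 -6.5 0 0 0.5;-20 -9 0 0 0.5;-24 -11.5 0 0 0.5;-28 -14 0 0 0.5;-30.5 -15.6 0 0 0.5;-30.5 -15.6 0 0 0.5"

```text
time_s: 30.2
position: [0.4384, -0.4292, 0.1861]
tool_rot: [[-0.048, 0.999, -0.002], [0.999, 0.048, 0.003], [0.003, -0.002, -1.0]]
ft_force: [-0.4, 0.6, 0.2]
grip_width: 0.0641
gripper_force: 0.0
```

```bash
python3 - <<'E'
from h import *
np.set_printoptions(precision=4,suppress=True)
s=observe(); p=s['position'];print(s['time_s'],p)
im=snap('wrist','w9.png'); r=[(np.array(r['point']).round(4).tolist(),round(r['score'],2)) for r in spotter.mark_of('red0','wrist')]
print(r); f=rimfit(im,.048,r[0][0][:2]); print(f,rimfit(im,.048,f[1:])); print(rel([f[1],f[2],.0165]))
E
```

```text
30.2 [ 0.4384 -0.4292  0.1861]
[]Traceback (most recent call last):
  File "<stdin>", line 5, in <module>
IndexError: list index out of range
```

View pics/w8.png

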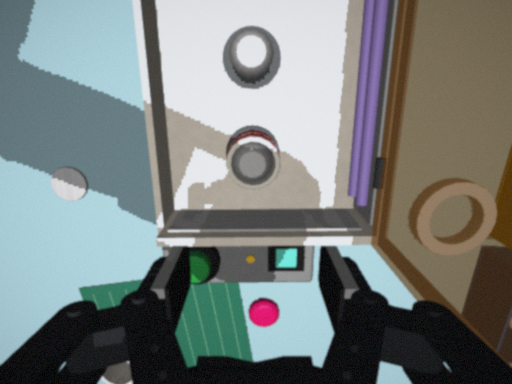

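The wrist view shows the first red shell seated on the right spindle at (253,158). Next is the second red shell.

```bash
python3 - <<'E'
from h import *
np.set_printoptions(precision=4,suppress=True)
im=snap('wrist')
print([(np.array(r['point']).round(4).tolist(),round(r['score'],2)) for r in spotter.mark_of('red1','wrist')])
f=rimfit(im,.048,(.437,-.35)); print(f); f=rimfit(im,.048,f[1:]);print(f, rimfit(im,.048,(.455,-.4))); print(rel([f[1],f[2],.0165]))
E
```

```text
[]
(np.float32(-88.38335), np.float64(0.436), np.float64(-0.352))
(np.float32(-88.38335), np.float64(0.436), np.float64(-0.352)) (np.float32(-1.9010133), np.float64(0.4515), np.float64(-0.39))
[ 7.52 -0.01 17.13]
```

Call:
move_arm:
  series: "4 0 2 0 0.5;7.5 0 6 0 0.5;7.6 0 10 0 0.5;7.6 0 14 0 0.5;7.6 0 16 0 0.5;7.6 0 16.9 0 0.5;7.6 0 16.9 0 0.2;7.6 0 16.9 0 -0.5"

```text
time_s: 31.4
position: [0.436, -0.3529, 0.0203]
tool_rot: [[-0.051, 0.999, 0.001], [0.999, 0.051, -0.001], [-0.001, 0.001, -1.0]]
ft_force: [-0.3, -0.3, -0.4]
grip_width: 0.0457
gripper_force: 25.6
```

Call:
move_arm:
  series: "0 0 0 0 -0.5;0 0 0 0 -0.5;0 0 0 0 -0.5;0 0 -3 0 -0.5;0 0 -8 0 -0.5;0 0 -12 0 -0.5;0 0 -14 0 -0.5;0 0 -14 0 -0.5"

```text
time_s: 32.4
position: [0.4358, -0.3531, 0.1604]
tool_rot: [[-0.051, 0.999, 0.002], [0.999, 0.051, -0.002], [-0.002, 0.002, -1.0]]
ft_force: [0.3, -0.3, -1.4]
grip_width: 0.0458
gripper_force: 26.0
```

```bash
python3 - <<'E'
from h import *
np.set_printoptions(precision=4,suppress=True)
im=snap('wrist','w10.png'); s=observe(); p=s['position']
for dz in (.027,.0292,.031): print(dz, rimfit(im,p[2]+dz,p[:2]))
print(p,rel([.574,-.011,.16]))
E
```

```text
0.027 (np.float32(-118.769875), np.float64(0.4354259159202047), np.float64(-0.35208431208622226))
0.0292 (np.float32(-117.50193), np.float64(0.4354259159202047), np.float64(-0.35058431208622226))
0.031 (np.float32(-109.34385), np.float64(0.4354259159202047), np.float64(-0.34958431208622226))
[ 0.4354 -0.3526  0.159 ] [33.41 15.57 -0.1 ]
```

Call:
move_arm:
  series: "4.5 2.2 0 0 -0.5;9 4.3 0 0 -0.5;13.5 6.4 0 0 -0.5;18 8.5 0 0 -0.5;22.5 10.6 0 0 -0.5;27 12.7 0 0 -0.5;31 14.6 0 0 -0.5;33.3 15.55 0 0 -0.5"

```text
time_s: 33.45
position: [0.5739, -0.0101, 0.1574]
tool_rot: [[-0.052, 0.999, -0.003], [0.999, 0.052, 0.001], [0.001, -0.003, -1.0]]
ft_force: [-0.2, 0.1, -0.4]
grip_width: 0.046
gripper_force: 26.0
```

Call:
move_arm:
  series: "0 0 2 0 -0.5;0 0 4.5 0 -0.5;0 0 5.5 0 -0.5;0 0 5.5 0 -0.5"

```text
time_s: 33.95
position: [0.5736, -0.0123, 0.1034]
tool_rot: [[-0.05, 0.999, -0.002], [0.999, 0.05, 0.001], [0.001, -0.002, -1.0]]
ft_force: [0.2, 0.2, -0.6]
grip_width: 0.0454
gripper_force: 26.0
```

```bash
python3 - <<'E'
from h import *
np.set_printoptions(precision=4,suppress=True)
s=observe(); p=s['position'];print(s['time_s'],p,s['ft_force'])
im=snap('wrist','w11.png'); print(rimfit(im,p[2]+.0277,p[:2])); print(rel([.574,-.0115,.1]))
print(proj(im,[.569,.074,.022]))
E
```

```text
33.95 [ 0.5736 -0.0123  0.1034] [ 0.2029  0.16   -0.6414]
(np.float32(-81.644646), np.float64(0.5736330423801842), np.float64(-0.009805048341583038))
[ 0.09 -0.    0.43]
[[253.6193  76.6959]]
```

View pics/w11.png

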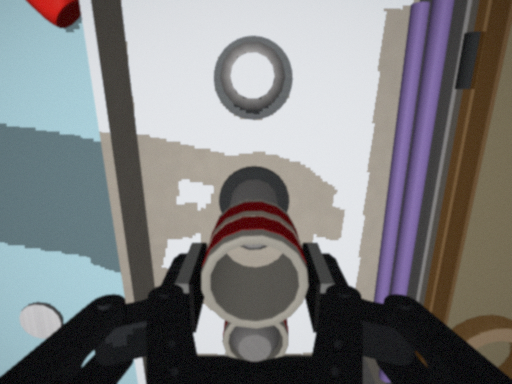

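The wrist view shows the held red shell centred over the middle spindle, with the left flange where predicted at (253,77). I'll lower it.

Call:
move_arm:
  series: "0 0 1 0 -0.5;0 0 1.8 0 -0.5;0 0 2.4 0 -0.5;0 0 2.8 0 -0.5;0 0 2.8 0 -0.5"

```text
time_s: 34.62
position: [0.574, -0.0122, 0.0761]
tool_rot: [[-0.051, 0.999, -0.0], [0.999, 0.051, 0.0], [0.0, -0.0, -1.0]]
ft_force: [0.1, 0.2, 0.6]
grip_width: 0.0454
gripper_force: 26.0
```

Call:
move_arm:
  series: "0 0 1 0 -0.5;0 0 2 0 -0.5;0 0 3 0 -0.5;0 0 3.4 0 -0.5;0 0 3.7 0 -0.5;0 0 3.7 0 -0.5"

```text
time_s: 35.38
position: [0.5737, -0.0122, 0.0419]
tool_rot: [[-0.051, 0.999, 0.001], [0.999, 0.051, -0.001], [-0.001, 0.001, -1.0]]
ft_force: [-10.4, 0.5, 26.3]
grip_width: 0.0457
gripper_force: 28.0
```

Call:
move_arm:
  series: "0 0 -0.3 0 0;0 0 -0.3 0 0.45;0 0 -0.3 0 0.45;0 0 -3 0 0.45;0 0 -8 0 0.45;0 -3 -12 0 0.45;0 -6 -16 0 0.45;0 -9 -20 0 0.45"

```text
time_s: 36.38
position: [0.4831, -0.0168, 0.2403]
tool_rot: [[-0.051, 0.999, -0.0], [0.999, 0.051, 0.0], [0.0, -0.0, -1.0]]
ft_force: [1.1, -0.3, 0.1]
grip_width: 0.0622
gripper_force: 0.0
```

Call:
move_arm:
  series: "-1.5 0 -5 0 0;-3 0 -10 0 -0.3;-4 0 -11.5 0 -0.3;-4 0 -11.5 0 -0.3"

```text
time_s: 36.88
position: [0.4865, -0.0573, 0.3547]
tool_rot: [[-0.05, 0.999, 0.001], [0.999, 0.05, -0.0], [-0.001, 0.001, -1.0]]
ft_force: [0.2, 0.2, -0.1]
grip_width: 0.0298
gripper_force: 0.0
```

```bash
python3 - <<'E'
from h import *
np.set_printoptions(precision=4,suppress=True)
s=observe(); p=s['position'];print(s['time_s'],p,s['ft_force'])
im=snap('wrist','w12.png')
for c in ((.574,-.011),(.5785,-.096)): print([(z,rimfit(im,z,c)) for z in (.060,.068,.076)])
for c in ('wrist','scene','top'):
    snap(c,c+'12.png')
    for n in ['red0','blue0','cover_handle','start_top']:
        print(c,n,[(np.array(r['point']).round(4).tolist(),round(r['score'],2)) for r in spotter.mark_of(n,c)][:5])
print(rel([.683,-.006,.36]))
E
```

```text
36.875 [ 0.4865 -0.0573  0.3547] [ 0.1521  0.1855 -0.1104]
[(0.06, (np.float32(-41.063797), np.float64(0.576), np.float64(-0.012499999999999992))), (0.068, (np.float32(-41.18455), np.float64(0.574), np.float64(-0.011999999999999992))), (0.076, (np.float32(-40.14781), np.float64(0.572), np.float64(-0.011499999999999991)))]
[(0.06, (np.float32(-35.238884), np.float64(0.5805), np.float64(-0.09949999999999999))), (0.068, (np.float32(-35.16485), np.float64(0.5790000000000001), np.float64(-0.09749999999999999))), (0.076, (np.float32(-35.185337), np.float64(0.5765), np.float64(-0.09599999999999999)))]
wrist red0 [([0.5731, -0.0115, 0.0269], 0.78), ([0.5793, -0.1001, 0.0246], 0.68)]
wrist blue0 []
wrist cover_handle []
wrist start_top [([0.5734, -0.0103, 0.0195], 0.61), ([0.5284, -0.1965, 0.0657], 0.57)]
scene red0 []
scene blue0 [([0.4699, 0.3469, 0.0064], 0.61), ([0.5601, 0.3362, 0.0061], 0.56)]
scene cover_handle [([0.6851, -0.0048, 0.3101], 0.64), ([0.4689, 0.349, 0.0035], 0.57), ([0.5095, 0.3414, 0.0007], 0.4)]
scene start_top [([0.3875, 0.1587, -0.0051], 0.64)]
top red0 []
top blue0 [([0.4651, 0.3417, 0.0038], 0.69), ([0.5593, 0.3314, 0.0041], 0.67)]
top cover_handle [([0.6802, -0.0134, 0.3101], 0.66)]
top start_top [([0.6025, -0.2924, -0.0014], 0.66), ([0.754, -0.3, -0.0015], 0.26)]
[ 4.07 19.92 -0.57]
```

View pics/top12.png

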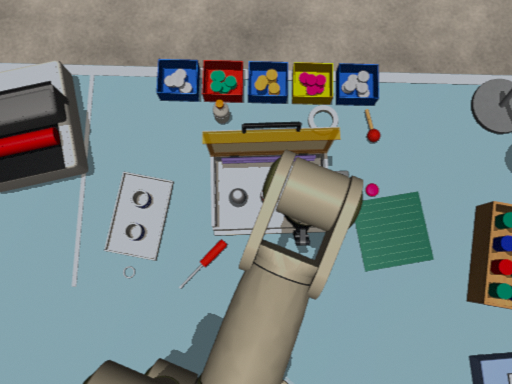

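The top view shows both blues standing in the tray at (142,199) and (135,231), an empty mat and the cover upright. Now I'll grasp the handle again.

Call:
move_arm:
  series: "0.7 3 -1 0 -0.2;1.5 7.5 -1 0 -0.2;2.5 12 -1 0 -0.2;3.5 16.5 -1 0 -0.2;4.1 19.8 -1 0 -0.2;4.1 19.8 1 0 -0.2;4.1 19.8 4 0 -0.2;4.1 19.8 5.8 0 -0.2"
  force: 25

```text
time_s: 38.67
position: [0.6817, -0.0057, 0.2944]
tool_rot: [[-0.051, 0.999, -0.002], [0.999, 0.051, 0.0], [0.001, -0.002, -1.0]]
ft_force: [0.0, -0.0, -0.0]
grip_width: 0.0344
gripper_force: 0.0
```

Call:
move_arm:
  series: "0 0 0 0 -0.2;0 0 0 0 -1;0 0 0 0 -1;0 0 0 0 -1;0 0 0 0 -1"

```text
time_s: 39.3
position: [0.6821, -0.0059, 0.2976]
tool_rot: [[-0.051, 0.999, 0.003], [0.999, 0.051, -0.0], [-0.001, 0.003, -1.0]]
ft_force: [0.4, -0.1, 5.4]
grip_width: 0.011
gripper_force: 24.8
```

```bash
python3 - <<'E'
import numpy as np
f=lambda a:np.array([227*np.cos(a)-3*np.sin(a),227*np.sin(a)+3*np.cos(a)])
for A in (np.linspace(1.6,1.07,8),np.linspace(1.07,.53,9),np.linspace(.53,0.08,9),np.linspace(.08,-.01,5)):
    print([( round(float((f(A[0])-f(a))[0]/10),2), round(float(-(f(a)-f(A[0]))[1]/10),2)) for a in A[1:]])
E
```

```text
[(-1.72, -0.01), (-3.43, 0.11), (-5.13, 0.37), (-6.81, 0.75), (-8.45, 1.25), (-10.05, 1.88), (-11.6, 2.63)]
[(-1.33, 0.76), (-2.6, 1.61), (-3.82, 2.55), (-4.96, 3.56), (-6.04, 4.65), (-7.04, 5.81), (-7.96, 7.04), (-8.8, 8.32)]
[(-0.63, 1.11), (-1.19, 2.26), (-1.69, 3.43), (-2.13, 4.63), (-2.49, 5.86), (-2.79, 7.1), (-3.01, 8.35), (-3.17, 9.62)]
[(-0.04, 0.51), (-0.07, 1.02), (-0.09, 1.53), (-0.1, 2.04)]
```

Call:
move_arm:
  series: "0 -1.7 0 0 -1;0 -3.4 0.1 0 -1;0 -5.1 0.4 0 -1;0 -6.8 0.75 0 -1;0 -8.45 1.25 0 -1;0 -10.05 1.9 0 -1;0 -11.6 2.6 0 -1"

```text
time_s: 40.17
position: [0.5661, -0.0123, 0.271]
tool_rot: [[-0.05, 0.999, 0.003], [0.999, 0.05, -0.001], [-0.002, 0.003, -1.0]]
ft_force: [2.9, -3.0, -0.2]
grip_width: 0.0113
gripper_force: 24.9
```

Call:
move_arm:
  series: "0 -1.3 0.75 0 -1;0 -2.6 1.6 0 -1;0 -3.8 2.55 0 -1;0 -4.95 3.55 0 -1;0 -6.05 4.65 0 -1;0 -7.05 5.8 0 -1;0 -7.95 7.05 0 -1;0 -8.8 8.3 0 -1"

```text
time_s: 41.18
position: [0.4785, -0.0167, 0.1875]
tool_rot: [[-0.05, 0.999, 0.003], [0.999, 0.05, -0.001], [-0.002, 0.002, -1.0]]
ft_force: [5.9, -2.7, -1.2]
grip_width: 0.0108
gripper_force: 25.0
```

Call:
move_arm:
  series: "0 -0.65 1.1 0 -1;0 -1.2 2.25 0 -1;0 -1.7 3.45 0 -1;0 -2.1 4.65 0 -1;0 -2.5 5.85 0 -1;0 -2.8 7.1 0 -1;0 -3.0 8.35 0 -1;0 -3.1 9.3 0 -1"

```text
time_s: 42.18
position: [0.4474, -0.0179, 0.0939]
tool_rot: [[-0.051, 0.999, 0.001], [0.999, 0.051, -0.0], [-0.0, 0.001, -1.0]]
ft_force: [0.8, -3.6, 2.0]
grip_width: 0.011
gripper_force: 25.0
```

Call:
move_arm:
  series: "0 0 0.3 0 -1;0 -0.05 0.6 0 -1;0 -0.05 0.9 0 -1;0 -0.05 1.2 0 -1;0 -0.1 1.4 0 -1;0 -0.1 1.6 0 -1;0 -0.1 1.7 0 -1;0 -0.1 1.7 0 -1"

```text
time_s: 43.18
position: [0.4463, -0.0178, 0.0773]
tool_rot: [[-0.051, 0.999, 0.0], [0.999, 0.051, -0.0], [-0.0, 0.0, -1.0]]
ft_force: [1.8, -5.9, 0.1]
grip_width: 0.0106
gripper_force: 24.9
```

Call:
move_arm:
  series: "0 0 0.1 0 -1;0 0 0.2 0 -1;0 0 0.3 0 -1;0 0 0.4 0 -1;0 0 0.4 0 -1"

```text
time_s: 43.8
position: [0.4462, -0.0178, 0.074]
tool_rot: [[-0.051, 0.999, 0.001], [0.999, 0.051, -0.0], [-0.0, 0.001, -1.0]]
ft_force: [-1.3, -3.4, 11.4]
grip_width: 0.0108
gripper_force: 26.1
```

Call:
move_arm:
  series: "0 0 0.1 0 -1;0 0 0.2 0 -1;0 0 0.2 0 -1"

```text
time_s: 44.18
position: [0.4463, -0.0178, 0.0734]
tool_rot: [[-0.051, 0.999, 0.002], [0.999, 0.051, -0.001], [-0.001, 0.002, -1.0]]
ft_force: [-6.3, -2.6, 30.8]
grip_width: 0.0108
gripper_force: 28.1
```

Call:
move_arm:
  series: "0 0 -0.2 0 -1;0 0 -0.2 0 -0.45;0 0 -0.2 0 -0.45;0 0 -0.2 0 -0.45;0 0 -3 0 -0.45;0 0 -8 0 -0.45;0 0 -13 0 -0.8;0 0 -16 0 -1"

```text
time_s: 45.18
position: [0.4462, -0.0176, 0.2335]
tool_rot: [[-0.051, 0.999, 0.002], [0.999, 0.051, -0.0], [-0.0, 0.002, -1.0]]
ft_force: [0.3, 0.4, -0.7]
grip_width: -0.0001
gripper_force: 0.0
```

Call:
move_arm:
  series: "-4 1.5 0 0 -1;-8.5 3.5 0 0 -1;-13 5 0 0 -1;-17 6 0 0 -1;-21 6 0 0 -1;-25 6 0 0 -1;-25 6 0 0 -1"

```text
time_s: 46.05
position: [0.5184, -0.2665, 0.2303]
tool_rot: [[-0.048, 0.999, -0.001], [0.999, 0.048, 0.001], [0.001, -0.001, -1.0]]
ft_force: [0.2, 0.2, -1.7]
grip_width: 0.0002
gripper_force: 0.0
```

```bash
python3 - <<'E'
from h import *
np.set_printoptions(precision=4,suppress=True)
s=observe(); p=s['position'];print(s['time_s'],p,s['grip_width'])
for c in ('wrist','top','scene'):
    im=snap(c,c+'13.png')
    for n in ['start_top','cover_handle']:
        print(c,n,[(np.array(r['point']).round(4).tolist(),round(r['score'],2)) for r in spotter.mark_of(n,c)][:3])
    if c!='scene':
        m=cv2.inRange(cv2.cvtColor(im['pixels'],40),(45,120,40),(75,255,255)); q=proj(im,[.529,-.198,.072])[0].astype(int)
        u,v=q; yy,xx=np.nonzero(m[max(v-25,0):v+25,u-25:u+25]); 
        if len(xx): print(len(xx),onplane(im,(xx.mean()+u-25,yy.mean()+max(v-25,0)),.072), np.ptp(xx),np.ptp(yy))
for z in (.09,):print(rel([.529,-.1975,z]))
E
```

```text
46.05 [ 0.5184 -0.2665  0.2303] 0.00017199937438571643
wrist start_top [([0.5301, -0.2007, 0.0676], 0.63), ([0.5968, -0.2955, 0.0015], 0.28)]
wrist cover_handle []
848 [ 0.5288 -0.1987  0.072 ] 32 32
top start_top [([0.5294, -0.1992, 0.0719], 0.57)]
top cover_handle [([0.4436, -0.0249, 0.0843], 0.81), ([0.5141, 0.3367, 0.001], 0.46)]
115 [ 0.5295 -0.1973  0.072 ] 11 11
scene start_top []
scene cover_handle [([0.4477, -0.0175, 0.0861], 0.84)]
[ 6.57  1.36 14.15]
```

Call:
move_arm:
  series: "3 0.7 2 0 -1;6.5 1.35 5 0 -1;6.5 1.35 9 0 -1;6.5 1.35 12.5 0 -1;6.5 1.35 14.6 0 -1;6.5 1.35 15.2 0 -1;6.5 1.35 15.2 0 -1"

```text
time_s: 47.38
position: [0.5291, -0.1988, 0.0798]
tool_rot: [[-0.051, 0.999, 0.0], [0.999, 0.051, -0.0], [-0.0, 0.0, -1.0]]
ft_force: [-0.1, -1.0, 0.0]
grip_width: -0.0003
gripper_force: 0.0
```

Call:
move_arm:
  series: "0 0 0.3 0 -1;0 0 0.6 0 -1;0 0 0.9 0 -1;0 0 1.1 0 -1;0 0 1.1 0 -1"

```text
time_s: 48.0
position: [0.529, -0.1989, 0.0685]
tool_rot: [[-0.051, 0.999, 0.0], [0.999, 0.051, -0.0], [-0.0, 0.0, -1.0]]
ft_force: [-0.3, 0.6, 3.5]
grip_width: 0.0001
gripper_force: 1.7
```

Call:
move_arm:
  series: "0 0 0.2 0 -1;0 0 0.35 0 -1;0 0 0.45 0 -1;0 0 0.45 0 -1"

```text
time_s: 48.5
position: [0.5292, -0.1989, 0.0658]
tool_rot: [[-0.051, 0.999, 0.002], [0.999, 0.051, -0.001], [-0.001, 0.002, -1.0]]
ft_force: [-5.1, 2.6, 20.8]
grip_width: -0.0
gripper_force: 10.3
```

Call:
move_arm:
  series: "0 0 0 0 -1;0 0 -1 0 -1;0 0 -4 0 -1;0 0 -9 0 -1;0 0 -14 0 -1;-5 -1 -18 0 -1;-5 -1 -18 0 -1;-5 -1 -18 0 -1"

```text
time_s: 49.5
position: [0.521, -0.2489, 0.2427]
tool_rot: [[-0.05, 0.999, -0.002], [0.999, 0.05, 0.002], [0.002, -0.002, -1.0]]
ft_force: [-0.2, -0.8, -0.9]
grip_width: 0.0001
gripper_force: 0.0
```

```bash
python3 - <<'E'
from h import *
s=observe(); print(s['time_s'],s['position'],s['ft_force'])
for c in ('top','scene'):
    snap(c)
    for n in ('cover_handle','blue0','start_top'): print(c,n,[(np.array(r['point']).round(4).tolist(),round(r['score'],2)) for r in spotter.mark_of(n,c)][:3])
print(order.close_job())
E
```

```text
49.5 [ 0.52103154 -0.24889044  0.24269104] [-0.22085783 -0.83075276 -0.87214058]
top cover_handle [([0.4461, -0.0245, 0.0859], 0.96)]
top blue0 [([0.4663, 0.3406, 0.0039], 0.72), ([0.5565, 0.3314, 0.0036], 0.47), ([0.5704, -0.0144, -0.0036], 0.26)]
top start_top []
scene cover_handle [([0.4473, -0.0167, 0.0847], 0.69), ([0.6003, -0.2928, 0.004], 0.53)]
scene blue0 [([0.5567, 0.3331, 0.0053], 0.76), ([0.4688, 0.3438, 0.0062], 0.76)]
scene start_top []
the job is handed in; nothing more can be done
None
```

The job is handed in at 49.5 s: both blue shells stand in the tray, both red shells are fully down on the middle and right spindles, the cover is shut on its stop, and the start button was then pressed to its stop and released.

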